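# Uncover the stain-treatment carousel and hold the red pot at the front

### The job

Lift the aluminium cover plate by its handle off the two pins of the carousel stand and lay it down gently, flat on the worktop clear of the stand, and let go of it. Then turn the carousel smoothly by its blue knob, without pushing on the containers or tipping them, until the pot with the red lid is straight in line with the orange pointer at the front, and finish while still gripping the knob, holding the turntable still there. Leave the other things on the worktop where they are.

Things in the scene. Friction and masses are not known exactly. Their poses are not given: they have to be found in the camera images.
- stand: Fixed grey carousel stand: round foot 200 mm across, 12 mm thick; two upright posts (36 mm wide, 14 mm thick, tops at 185 mm) at y = +-100 mm of its frame, each with one upright steel pin on top, 7 mm thick, 12 mm tall. Origin: on the turning axis at worktop level; z up; its -x points to its front, to the orange pointer. Turned by up to 20 degrees; cannot move.
- front_mark (a point): The orange pointer on the front edge of the stand's foot: 30 mm wide block. This point lies 98 mm from the turning axis, straight in front of it, 28 mm above the worktop. To the right of the stand (towards -y) the worktop is bare for 140 mm, from x = 0.31 to 0.56 m; beyond that it ends and a tall grey machine stands beside it.
- carousel: White round platter with column and knob, turning on the stand's upright axis with light friction (0.06 N m); stays where left, stops only at about one turn either way. Platter 175 mm across, top at 28 mm, rim 7 mm high; four loose containers stand on it 52 mm from the axis round a 20 mm steel column and ride along. Origin: on the axis at worktop level; z up; its x along the knob's long side.
- knob (a point): Middle of the blue knob, 159 mm above the worktop on the turning axis, on top of the column, fixed to the platter: an upright bar 52 mm long (its x), 16 mm thick (its y), 38 mm tall (from 140 to 178 mm), to be gripped from above across the 16 mm. The containers below are all lower than 135 mm.
- cover: Loose aluminium plate, 60 (x) by 226 (y) by 6 mm, 0.13 to 0.21 kg, lying on the two posts 7 mm above the knob; 12 mm holes at y = +-100 mm sit over the pins, which stand 6 mm proud of it: it lifts straight up. Black handle bar on top: 12 mm thick (x), 70 mm long (y), from 29 to 41 mm above the plate's underside, on feet at y = +-29 mm. Origin: centre of the plate's underside, z up.
- red_pot: The marked container: short round pot with a bright red screw lid and white, red-printed side, 58 mm across, 50 mm tall; loose on the platter. Origin: centre of its underside.
- dropper: Small amber dropper bottle with black rubber top, 33 mm across, 102 mm tall; loose on the platter, tips over if the platter is jerked. Origin: centre of its underside.
- roller: Dark blue bottle with a big ochre-yellow cap, 36 x 42 mm, 106 mm tall; loose on the platter, tips over if the platter is jerked. Origin: centre of its underside.
- white_jar: Small white jar with green lid, 42 mm across, 65 mm tall; loose on the platter. Origin: centre of its underside.
- button_tin: Bystander: low round green and gold tin, 86 mm across, 40 mm tall, behind the work at the right. Origin: centre of its underside.
- green_mug: Bystander: olive green mug, 86 x 125 x 96 mm, behind the carousel. Origin: centre of its underside.
- powder_box: Bystander: upright white, green and orange carton, 53 x 97 x 152 mm, behind the carousel. Origin: centre of its underside.
- clothes_peg: Bystander: wooden clothes peg, 15 x 72 x 12 mm, behind the work, right of the middle. Origin: centre of its underside.
- dish_soap: Bystander: clear and yellow bottle with orange top, 49 x 81 x 226 mm, at the back. Origin: centre of its underside.

How it is judged:
On the way:
1. the cover plate lies flat on the worktop, clear of the stand and let go (height (world z) of cover between -0.008 and 0.008 m and angle between cover's own z axis and vertical below 0.08 rad and linear speed of cover below 0.03 m/s and contact force between the fingers and cover below 0.1 N and contact force between cover and stand below 0.1 N and horizontal distance between cover and stand above 0.12 m), for 0.2 s.
At the end, for the whole second after the job is handed in: Cover flat, still, untouched on the worktop, over 120 mm from the axis, off the stand; red pot at the front within 12 mm sideways of the axis-pointer line; all four containers upright on the platter; fingers grip the knob (over 2 N, TCP within 35 mm), carousel still (under 0.05 rad/s) (all of step 1 and y of red_pot in the frame of stand between -0.012 and 0.012 m and x of red_pot in the frame of stand below -0.035 m and angular speed of carousel below 0.05 rad/s and contact force between the fingers and carousel above 2 N and distance between the grasp point and knob below 0.035 m and angle between each of red_pot, dropper, roller, white_jar's own z axis and vertical below 0.15 rad and horizontal distance between each of red_pot, dropper, roller, white_jar and stand below 0.08 m and height (world z) of each of red_pot, dropper, roller, white_jar above 0.02 m); the arm keeps its last pose, push and grip.
It fails at once if the robot pushes on one of the four containers instead of the knob (over 2 N) (contact force between any of the fingers, the arm and red_pot above 2 N or contact force between any of the fingers, the arm and dropper above 2 N or contact force between any of the fingers, the arm and roller above 2 N or contact force between any of the fingers, the arm and white_jar above 2 N).
It fails at once if a container on the carousel tips over (angle between any of red_pot, dropper, roller, white_jar's own z axis and vertical above 0.5 rad).
It fails at once if the cover plate is dropped or thrown (faster than 0.8 m/s out of the fingers) (linear speed of cover above 0.8 m/s and contact force between the fingers and cover below 0.1 N).
It fails at once if a bystander on the worktop is shifted more than 30 mm (distance of any of button_tin, green_mug, powder_box, clothes_peg, dish_soap from where it was at the start of the episode above 0.03 m).
It also fails if it takes over 64 s, if anything falls off the work surface, if the arm or the gripper's body presses on something with over 40 N, if the wrist force passes 120 N, or if a joint passes its speed limit or range.

### The arm

A 6-joint arm with a two-finger parallel gripper is mounted at the origin on a cart in front of the work surface, level with it; the furniture and walls round the work are solid. World frame = base frame: x ahead of the robot, y to its left, z up, the work surface at z = 0. Lengths are in m, angles in rad, forces in N, time in s.
With the tool pointing down it reaches from about 0.375 to 0.9 m from the base axis. Payload 3.1 kg.
Tool frame: the origin (TCP) lies between the finger pads, 19 mm behind the fingertips; this is the grasp point; z points along the fingers, y is the line along which they close (so a half turn about z gives the same grasp; the last joint's range is limited). The gripper opens to 87 mm and grips with 3 to 60 N. Pads are 19 mm wide; open, the fingers measure 117 mm over their backs; the gripper's body (75 mm by 190 mm) begins 51 mm behind the grasp point.
Start: joints at [1.03, 0.527, 1.433, -0, 1.181, -0.178], TCP at [0.222, 0.584, 0.241] pointing down, gripper open.
Joint ranges: [-3.08, 3.08], [-0.75, 2.2], [0.22, 2.44], [-1.43, 4.57], [0, 2.65], [-2.85, 2.85]. Speed limits (rad/s): [2.79, 2.79, 3.14, 3.14, 3.14, 3.14].

### API

Orientations are given as a unit quaternion [x, y, z, w].
In Python, from rig import robot gives the robot as it stands.
- The arm moves only by the tool hand_motion, called after "Emit:" as name(argument=value, ...) on one line, values as JSON. Schema: {"type":"object","properties":{"segments":{"type":"object","properties":{"ticks":{"type":"array","items":{"type":"array","items":{"type":"number"},"minItems":4,"maxItems":4},"minItems":1,"maxItems":20}},"additionalProperties":false,"required":["ticks"]},"jaw":{"type":"number"},"grip_force":{"type":"number"},"only":{"type":"string"},"quiet":{"type":"boolean"},"lines":{"type":"string"}},"required":["segments"],"additionalProperties":false}. segments is an object whose key "ticks" holds a list of rows, 1 to 20 of them, each of 4 numbers: dx, dy, dz in m, then a turn about the tool's z in rad; each row shifts and turns the commanded pose from where the row before left it, along the tool's axes as they then stand; what a row does not reach is not made up. A row lasts 1/12 s, in which the tool goes at most 0.0417 m and 0.125 rad, less where a joint would pass 70% of its speed; a pose out of reach is approached as far as the arm can. jaw is the finger opening in m, set as the call begins (left out keeps the last). The fingers move at their own pace and stop on an object; grip_force is the grip in N (left out, the last holds). Time passes only in rows, so rows that do not move let the fingers close. The tool returns the time, the measured TCP pose, the force, the opening and the grip force at its end. only (a regular expression) keeps the lines of the reply that match it, lines (a string "A,B") keeps lines A to B, and quiet returns only ok. Input that does not fit is refused with a message, and nothing moves.
- robot.get_obs(): the state, without advancing time (a new reading comes with each control period).
- robot.camera(name): name is "scene" or "top" or "wrist"; returns a dict with "img" (384x512x3 uint8, red, green, blue), "fx", "fy", "cx", "cy" (pixels), "xyz" and "attitude" of the camera in the world. Camera axes: x right, y down, z forward; pixel columns grow to the right and rows downward; lengths in m; the calibration is good to about 2 mm. The wrist camera is an equidistant fisheye: a pixel r from the principal point sees the ray r / f radians off the axis. A picture is of the moment at which its call begins. There is no depth.
- robot.hand_in(): hands the job in; it is judged then, once.
The state is a dict: "time": time; "q": joint angles; "joint_velocities": joint speeds; "joint_torque": joint torques, N m; "position": TCP position; "tool_rot": TCP orientation; "ft_force": force on the tool from outside, world axes, zero at the start; "moment": the same for the moment, N m; "grip_width": finger opening in m; "grip_force": force on a finger pad.
Only numpy, scipy, OpenCV 4.12 (cv2) and the standard library are available. Lean on these libraries where they do the work, as an engineer would, in place of code of your own. Each camera call takes 0.05 s, during which the arm holds its last target. There are 200 camera calls.

## Working session

There is one attempt and no reset: what is moved stays moved. The work goes in short steps, Python scripts to look and compute and a tool call to move; the robot and the scene stay as the last step left them, time stands still between calls to the robot, and variables do not carry over. Pictures are saved under pics/ and viewed, at most 10 in all, crops included, and the job is handed in when it is done.

```bash
ls; mkdir -p pics; python3 - <<'E'
from rig import robot
import cv2
o=robot.get_obs();print(o)
for n in("top","scene"):
    c=robot.camera(n);cv2.imwrite(f"pics/{n}0.png",c["img"][:,:,::-1]);print({k:v for k,v in c.items() if k!="img"})
E
```

```text
pics
rig.py
{'time': 0.0, 'q': array([ 1.02951953e+00,  5.28472443e-01,  1.43391301e+00, -3.59366051e-05,
        1.18143392e+00, -1.78476285e-01]), 'joint_velocities': array([-0.00056307, -0.00106735, -0.00025243, -0.00028275,  0.00090859,
       -0.00017671]), 'joint_torque': array([-1.24195358e-04, -4.40038705e+01, -1.76592994e+01,  6.32497994e-02,
        5.81365207e-02, -1.57178665e-04]), 'position': array([0.2214035 , 0.58370876, 0.24026436]), 'tool_rot': array([ 1.80400193e-01,  9.83592665e-01, -1.04788837e-03, -3.76527430e-04]), 'ft_force': array([ 0.43383364,  0.19024623, -0.78949971]), 'moment': array([ 0.03427276, -0.00574088, -0.0208264 ]), 'grip_force': 0.0, 'grip_width': 0.08703223809950941}
{'fx': 348.4980376525497, 'fy': 348.4980376525497, 'cx': 251.18812413182698, 'cy': 186.0865434657308, 'xyz': array([ 0.29913379, -0.00734787,  0.93902316]), 'attitude': array([ 0.7525824 , -0.64644871,  0.08183808, -0.09500697])}
{'fx': 445.19445472637045, 'fy': 445.19445472637045, 'cx': 259.264229388041, 'cy': 192.4627314273988, 'xyz': array([0.00960405, 0.04353121, 0.82513389]), 'attitude': array([-0.65159159,  0.69140062, -0.22244795,  0.21888465])}
```

View pics/top0.png

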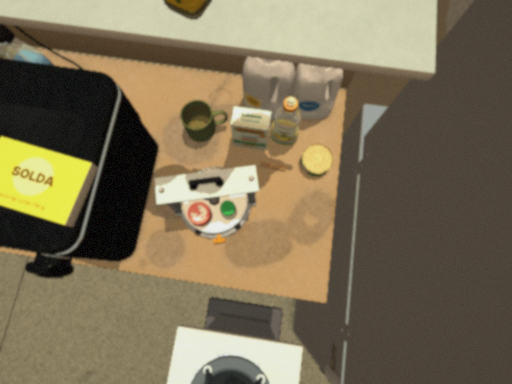

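View pics/scene0.png

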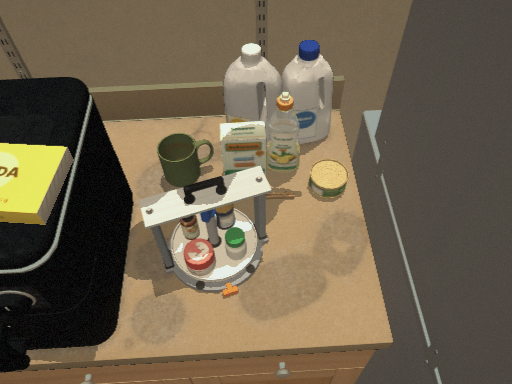

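The top view shows the plate's corners near (155,180), (255,167), (258,190) and (158,204), the red lid at (199,214), the green lid at (228,209) and the orange pointer at (219,240). The scene view shows the knob hidden under the plate and a tall black bag on the left.

```bash
cat > h.py <<'E'
import numpy as np, cv2
from scipy.spatial.transform import Rotation as R
from rig import robot
def ray(c,p):
    d=np.array([(p[0]-c["cx"])/c["fx"],(p[1]-c["cy"])/c["fy"],1.])
    return np.array(c["xyz"]),R.from_quat(c["attitude"]).apply(d)
def on(c,p,z):
    o,d=ray(c,p); return o+d*(z-o[2])/d[2]
def tri(c1,p1,c2,p2):
    o,d=ray(c1,p1);a,b=ray(c2,p2)
    s=np.linalg.lstsq(np.c_[d,-b],a-o,rcond=None)[0]
    x,y=o+s[0]*d,a+s[1]*b; return (x+y)/2,np.linalg.norm(x-y)
def blobs(c,lo,hi,box,amin=15):
    h=cv2.cvtColor(c["img"],cv2.COLOR_RGB2HSV); m=cv2.inRange(h,np.array(lo),np.array(hi))
    k=np.zeros_like(m);x0,y0,x1,y1=box;k[y0:y1,x0:x1]=m[y0:y1,x0:x1]
    n,l,s,ct=cv2.connectedComponentsWithStats(k)
    i=sorted([i for i in range(1,n) if s[i,4]>=amin],key=lambda i:-s[i,4])
    return [(s[j,4],ct[j].round(1),(l==j).astype(np.uint8)) for j in i]
E
python3 - <<'E'
from h import *
np.set_printoptions(precision=4,suppress=True)
T,S=robot.camera("top"),robot.camera("scene")
q={"top":(T,(150,160,265,250)),"scene":(S,(135,160,285,300))}
for n,(c,b) in q.items():
    for nm,lo,hi,z in[("orange",(5,170,140),(18,255,255),.028),("green",(50,90,40),(85,255,255),.093),("white",(0,0,185),(180,60,255),.191),("black",(0,0,0),(180,255,45),.226)]:
        for a,ct,m in blobs(c,lo,hi,b)[:3]:
            r=cv2.minAreaRect(cv2.findNonZero(m)); print(n,nm,a,ct,on(c,ct,z)[:2], [on(c,p,z)[:2].round(3).tolist() for p in cv2.boxPoints(r)] if nm in("white","black") else "")
for a,b in[((97,166),(70,147)),((75,222),(43,220)),((119,92),(92,92)),((157,150),(131,195)),((82,260),(55,300))]: print("bag",tri(T,a,S,b))
print("machine edge",on(T,(334,300),0),on(T,(345,90),0))
W=robot.camera("wrist");cv2.imwrite("pics/w0.png",W["img"][:,:,::-1])
v=np.vstack([np.hstack([cv2.resize(T["img"][160:250,145:270],None,fx=3.2,fy=3.2,interpolation=2),cv2.resize(S["img"][165:300,135:280],(400,288),interpolation=2)]),])
cv2.imwrite("pics/z0.png",v[:,:,::-1])
E
```

```text
top orange 56 [218.8 239.5] [0.3763 0.0892] 
top green 155 [227.4 208.1] [0.4498 0.0747] 
top white 2126 [207.6 186.7] [0.4732 0.1166] [[0.475, 0.241], [0.541, 0.02], [0.473, 0.001], [0.409, 0.217]]
top white 336 [219.7 225.6] [0.3921 0.0752] [[0.392, 0.12], [0.418, 0.033], [0.393, 0.025], [0.367, 0.112]]
top white 27 [196.9 218.2] [0.4004 0.1267] [[0.401, 0.136], [0.406, 0.122], [0.399, 0.118], [0.394, 0.133]]
top black 120 [205.  181.9] [0.4745 0.1182] [[0.471, 0.149], [0.49, 0.088], [0.476, 0.083], [0.456, 0.144]]
top black 54 [151.  167.4] [0.4887 0.2384] [[0.505, 0.244], [0.506, 0.236], [0.462, 0.226], [0.461, 0.234]]
scene orange 121 [229.6 289.8] [0.3685 0.0909] 
scene green 304 [234.3 237.1] [0.4461 0.0764] 
scene green 17 [228.5 171.8] [0.6068 0.0852] 
scene white 2200 [206.  197.3] [0.4718 0.12  ] [[0.473, 0.24], [0.544, 0.016], [0.481, 0.006], [0.417, 0.221]]
scene white 1734 [220.1 250.8] [0.3635 0.0955] [[0.408, 0.187], [0.45, 0.048], [0.334, 0.023], [0.299, 0.151]]
scene white 151 [202. 228.] [0.4087 0.1257] [[0.437, 0.137], [0.438, 0.121], [0.387, 0.116], [0.386, 0.131]]
scene black 444 [203.1 187.8] [0.4664 0.121 ] [[0.47, 0.16], [0.493, 0.091], [0.456, 0.082], [0.434, 0.149]]
scene black 30 [187.8 218.5] [0.4061 0.1443] [[0.407, 0.152], [0.411, 0.138], [0.404, 0.136], [0.4, 0.15]]
bag (array([0.4395, 0.285 , 0.3686]), np.float64(0.006431591795400095))
bag (array([0.3422, 0.3127, 0.3359]), np.float64(0.006203819587875767))
bag (array([0.6021, 0.2982, 0.3282]), np.float64(0.00079268164350606))
bag (array([0.5835, 0.2935, 0.0592]), np.float64(0.005190877799730931))
bag (array([0.2781, 0.329 , 0.2285]), np.float64(0.0031614061143773425))
machine edge [ 0.2713 -0.2269  0.    ] [ 0.8737 -0.2042  0.    ]
```

View pics/z0.png

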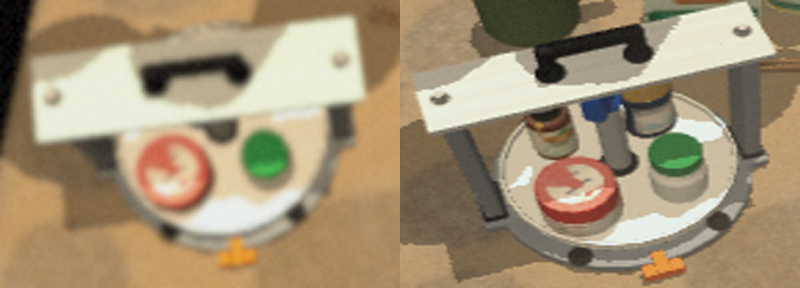

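View pics/w0.png

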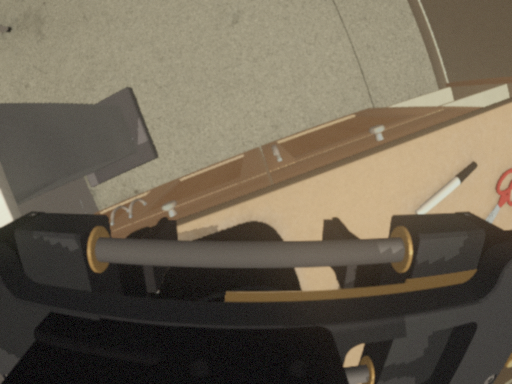

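The crops show the pin tops at about (161.6,190.3) and (251.6,178.4) in the top view, and (149.5,210.5) and (259.3,179.1) in the scene view. The wrist view shows only the gripper and the cart edge.

```bash
python3 - <<'E'
from h import *
np.set_printoptions(precision=4,suppress=True)
T,S=robot.camera("top"),robot.camera("scene")
for c,a,b,l in((T,(161.6,190.3),(251.6,178.4),(199,214)),(S,(149.5,210.5),(259.3,179.1),(199,250))):
    A,B=on(c,a,.197),on(c,b,.197);d=A-B;print(A,B,(A+B)/2,np.linalg.norm(d),"yaw",np.arctan2(-d[0],d[1]))
r={}
for n,c,b in(("t",T,(180,195,240,240)),("s",S,(170,225,220,285))):
    h=cv2.cvtColor(c["img"],cv2.COLOR_RGB2HSV);g=c["img"].copy()
    m=((((h[...,0]<5)|(h[...,0]>172))&(h[...,1]>110)&(h[...,2]>90))*255).astype(np.uint8)
    k=np.zeros_like(m);x0,y0,x1,y1=b;k[y0:y1,x0:x1]=m[y0:y1,x0:x1]
    e=cv2.minEnclosingCircle(cv2.findNonZero(k));print("red",n,e,on(c,e[0],.07))
print("arm yaw of tool y",R.from_quat(robot.get_obs()["tool_rot"]).as_matrix())
E
```

```text
[0.4486 0.2138 0.197 ] [0.5051 0.0229 0.197 ] [0.4768 0.1183 0.197 ] 0.19908022846006523 yaw 0.2879206329545756
[0.4457 0.2153 0.197 ] [0.5015 0.0244 0.197 ] [0.4736 0.1198 0.197 ] 0.19890191005546737 yaw 0.2843636196099903Traceback (most recent call last):
  File "<stdin>", line 11, in <module>
cv2.error: OpenCV(4.12.0) /io/opencv/modules/imgproc/src/shapedescr.cpp:201: error: (-215:Assertion failed) count >= 0 && (depth == CV_32F || depth == CV_32S) in function 'minEnclosingCircle'
```

Emit:
hand_motion(segments={"ticks": [[0, 0, -0.04, 0], [0, 0, -0.04, 0], [0, 0, -0.04, 0], [0, 0, -0.04, 0], [0, 0, -0.04, 0], [0, 0, -0.04, 0], [0, 0, -0.02, 0]]}, jaw=0.087, grip_force=20)

```text
time: 0.93
position: [0.2221, 0.585, 0.5077]
tool_rot: [0.18, 0.984, 0.004, 0.002]
ft_force: [0.5, 1.1, 0.0]
grip_width: 0.0871
grip_force: 0.0
```

Emit:
hand_motion(segments={"ticks": [[0, 0, 0, 0.12], [0, 0, 0, 0.12], [0, 0, 0, 0.12], [0, 0, 0, 0.12], [0, 0, 0, 0.12], [0, 0, 0, 0.12], [0, 0, 0, 0.12], [0, 0, 0, 0.085]]})

```text
time: 1.6
position: [0.2217, 0.5842, 0.5011]
tool_rot: [0.602, 0.798, -0.0, 0.0]
ft_force: [0.2, -0.8, 0.3]
grip_width: 0.087
grip_force: 0.0
```

Emit:
hand_motion(segments={"ticks": [[-0.037, 0.008, 0, 0], [-0.037, 0.008, 0, 0], [-0.037, 0.008, 0, 0], [-0.037, 0.008, 0, 0], [-0.037, 0.008, 0, 0], [-0.037, 0.008, 0, 0], [-0.037, 0.008, 0, 0], [-0.037, 0.008, 0, 0], [-0.037, 0.008, 0, 0], [-0.037, 0.008, 0, 0], [-0.037, 0.008, 0, 0], [-0.037, 0.008, 0, 0], [-0.037, 0.008, 0, 0], [-0.037, 0.008, 0, 0], [0, 0, 0, 0]]})

```text
time: 2.85
position: [0.4769, 0.1127, 0.5006]
tool_rot: [0.603, 0.797, -0.001, 0.001]
ft_force: [1.3, 0.6, -0.2]
grip_width: 0.0873
grip_force: 0.0
```

```bash
python3 - <<'E'
from h import *
o=robot.get_obs();M=R.from_quat(o["tool_rot"]).as_matrix();print(o["position"],np.arctan2(M[1,1],M[0,1]),M.T@(np.array([.475,.119,.221])-o["position"]))
W=robot.camera("wrist");cv2.imwrite("pics/w1.png",W["img"][:,:,::-1])
E
```

```text
[0.47692613 0.11265003 0.50057884] 0.2751859327131952 [ 7.67930005e-03 -1.10586904e-04  2.79552094e-01]
```

View pics/w1.png

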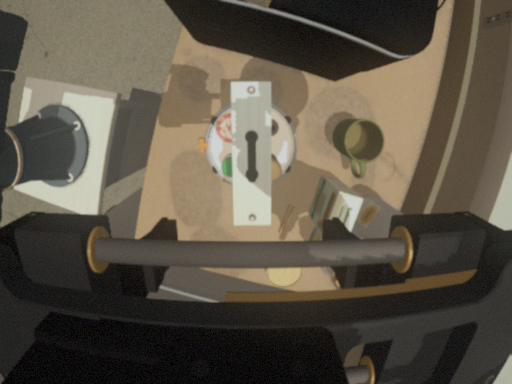

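The wrist view shows the plate's long side upright in the picture, with the pins at (251,89) and (252,217) and the handle centred near (251,156). I'll check that against the cameras above.

```bash
cat >> h.py <<'E'
def fon(c,p,z):
    v=np.array([p[0]-c["cx"],p[1]-c["cy"]]);r=np.hypot(*v);t=r/c["fx"]
    d=R.from_quat(c["attitude"]).apply(np.r_[v/r*np.sin(t),np.cos(t)]);o=np.array(c["xyz"]);return o+d*(z-o[2])/d[2]
E
python3 - <<'E'
from h import *
c=robot.camera("wrist")
A,B=fon(c,(251,89.5),.197),fon(c,(252,217),.197);d=A-B
print(A,B,(A+B)/2,np.linalg.norm(d),np.arctan2(-d[0],d[1]))
for p in((251,137),(251,176)):print(fon(c,p,.226))
E
```

```text
[0.44890067 0.22084876 0.197     ] [0.50447127 0.0313607  0.197     ] [0.47668597 0.12610473 0.197     ] 0.19746852156602138 0.2852683472478824
[0.46774741 0.15394955 0.226     ]
[0.48302263 0.10027313 0.226     ]
```

Emit:
hand_motion(segments={"ticks": [[0.009, 0, 0.03, -0.01], [0, 0, 0.036, 0], [0, 0, 0.036, 0], [0, 0, 0.036, 0], [0, 0, 0.036, 0], [0, 0, 0.036, 0], [0, 0, 0.03, 0], [0, 0, 0.015, 0], [0, 0, 0.01, 0], [0, 0, 0.01, 0], [0, 0, 0.006, 0], [0, 0, 0, 0]]})

```text
time: 3.95
position: [0.4701, 0.128, 0.2194]
tool_rot: [0.596, 0.803, -0.001, -0.001]
ft_force: [0.2, 1.0, -0.0]
grip_width: 0.0872
grip_force: 0.0
```

```bash
python3 - <<'E'
from h import *
o=robot.get_obs();M=R.from_quat(o["tool_rot"]).as_matrix();print(o["position"],np.arctan2(M[1,1],M[0,1]),M.T@(np.array([.4755,.121,.220])-o["position"]))
W=robot.camera("wrist");cv2.imwrite("pics/w2.png",W["img"][:,:,::-1])
E
```

```text
[0.47014238 0.12797727 0.21938387] 0.29481373913769543 [-0.00823239  0.00309765 -0.00063104]
```

View pics/w2.png

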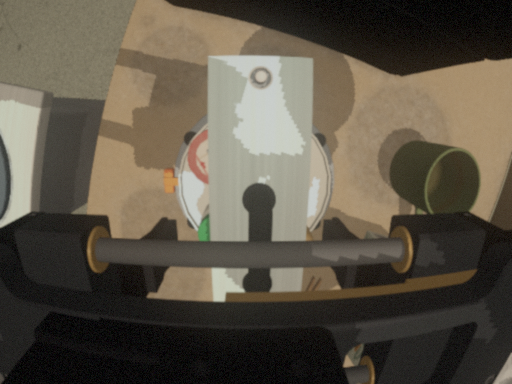

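The handle is centred between the open fingers, at about (259,245), and lined up with the tool. I'll make the small correction and close.

Emit:
hand_motion(segments={"ticks": [[-0.008, 0.003, 0, 0], [0, 0, 0, 0]]})

```text
time: 4.17
position: [0.4784, 0.1196, 0.2213]
tool_rot: [0.596, 0.803, 0.001, 0.002]
ft_force: [-0.5, 0.1, -0.3]
grip_width: 0.0871
grip_force: 0.0
```

Emit:
hand_motion(segments={"ticks": [[0, 0, 0, 0], [0, 0, 0, 0], [0, 0, 0, 0], [0, 0, 0, 0], [0, 0, 0, 0], [0, 0, 0, 0], [0, 0, 0, 0], [0, 0, 0, 0]]}, jaw=0, grip_force=20)

```text
time: 4.83
position: [0.4766, 0.12, 0.2202]
tool_rot: [0.596, 0.803, -0.0, -0.0]
ft_force: [-0.2, -0.9, -0.1]
grip_width: 0.0416
grip_force: 0.0
```

Emit:
hand_motion(segments={"ticks": [[0, 0, 0, 0], [0, 0, 0, 0], [0, 0, 0, 0], [0, 0, 0, 0], [0, 0, 0, 0], [0, 0, 0, 0], [0, 0, 0, 0], [0, 0, 0, 0]]}, jaw=0, grip_force=20)

```text
time: 5.5
position: [0.4768, 0.1201, 0.2203]
tool_rot: [0.596, 0.803, 0.0, 0.0]
ft_force: [0.5, 0.2, -0.6]
grip_width: 0.0117
grip_force: 19.9
```

Emit:
hand_motion(segments={"ticks": [[0, 0, -0.004, 0], [0, 0, -0.006, 0], [0, 0, -0.008, 0], [0, 0, -0.01, 0], [0, 0, -0.015, 0], [0, 0, -0.02, 0], [0, 0, -0.02, 0], [0, 0, -0.02, 0], [0, 0, -0.01, 0], [0, 0, 0, 0]]})

```text
time: 6.33
position: [0.4781, 0.1201, 0.3366]
tool_rot: [0.596, 0.803, 0.002, 0.003]
ft_force: [0.1, 0.7, -1.8]
grip_width: 0.0115
grip_force: 19.9
```

```bash
python3 - <<'E'
from h import *
o=robot.get_obs();print(o["grip_width"],o["ft_force"],o["moment"])
T=robot.camera("top");S=robot.camera("scene")
cv2.imwrite("pics/a.png",np.hstack([cv2.resize(T["img"],(400,300)),cv2.resize(S["img"],(400,300))])[:,:,::-1])
E
```

```text
0.01154177894646627 [ 0.13464668  0.67792756 -1.84641181] [-0.10647034 -0.00991364  0.02768574]
```

View pics/a.png

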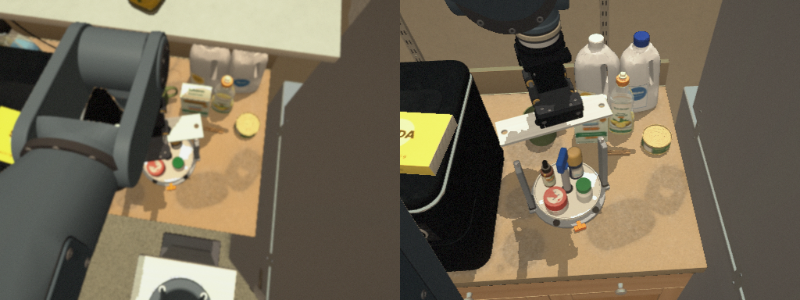

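The cover is off the pins and held level in both views, and all four containers are still upright. Next I'll turn it lengthwise and carry it to the right.

Emit:
hand_motion(segments={"ticks": [[0, 0, 0, -0.06], [0, 0, 0, -0.11], [0, 0, 0, -0.116], [0, 0, 0, -0.116], [0, 0, 0, -0.116], [0, 0, 0, -0.116], [0, 0, 0, -0.116], [0, 0, 0, -0.116], [0, 0, 0, -0.116], [0, 0, 0, -0.116], [0, 0, 0, -0.11], [0, 0, 0, -0.07], [0, 0, 0, 0]]})

```text
time: 7.52
position: [0.4757, 0.12, 0.3319]
tool_rot: [-0.001, 1.0, -0.0, -0.002]
ft_force: [-0.4, 0.1, -2.3]
grip_width: 0.0116
grip_force: 19.9
```

Emit:
hand_motion(segments={"ticks": [[0.003, -0.01, 0, 0], [0.005, -0.02, 0, 0], [0.005, -0.025, 0, 0], [0.006, -0.025, 0, 0], [0.006, -0.025, 0, 0], [0.006, -0.025, 0, 0], [0.006, -0.025, 0, 0], [0.005, -0.02, 0, 0], [0.003, -0.015, 0, 0], [0.002, -0.01, 0, 0], [0, 0, 0, 0]]})

```text
time: 8.43
position: [0.4291, -0.0818, 0.333]
tool_rot: [0.002, 1.0, -0.0, -0.0]
ft_force: [0.1, -0.1, -1.1]
grip_width: 0.012
grip_force: 19.9
```

```bash
python3 - <<'E'
from h import *
o=robot.get_obs();M=R.from_quat(o["tool_rot"]).as_matrix();print(o["position"],np.arctan2(M[1,1],M[0,1]),M.T@(np.array([.43,-.08,.037])-o["position"]))
S=robot.camera("scene");cv2.imwrite("pics/b.png",S["img"][:,:,::-1])
E
```

```text
[ 0.42905075 -0.08182129  0.33297793] 1.5671507154091564 [-0.00117547  0.00200079  0.29597596]
```

View pics/b.png

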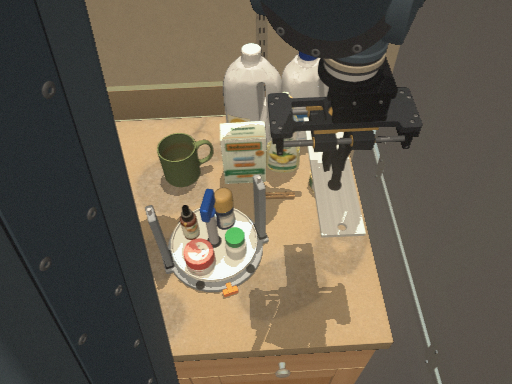

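The plate hangs level to the right of the stand, and the gripper's wide body points across y with room to spare on both sides. Lowering now.

Emit:
hand_motion(segments={"ticks": [[0.003, -0.002, 0.015, 0], [0, 0, 0.025, 0], [0, 0, 0.03, 0], [0, 0, 0.03, 0], [0, 0, 0.03, 0], [0, 0, 0.03, 0], [0, 0, 0.03, 0], [0, 0, 0.03, 0], [0, 0, 0.025, 0], [0, 0, 0.015, 0], [0, 0, 0.01, 0], [0, 0, 0.005, 0], [0, 0, 0.005, 0], [0, 0, 0.003, 0], [0, 0, 0, 0]]})

```text
time: 9.73
position: [0.427, -0.0818, 0.0502]
tool_rot: [-0.0, 1.0, -0.0, 0.0]
ft_force: [0.6, 0.3, -1.4]
grip_width: 0.0118
grip_force: 19.9
```

Emit:
hand_motion(segments={"ticks": [[0, 0, 0.003, 0], [0, 0, 0.003, 0], [0, 0, 0.003, 0], [0, 0, 0.002, 0], [0, 0, 0.002, 0], [0, 0, 0.001, 0], [0, 0, 0, 0]]})

```text
time: 10.32
position: [0.4266, -0.082, 0.036]
tool_rot: [-0.0, 1.0, 0.0, -0.0]
ft_force: [0.0, -0.6, -1.4]
grip_width: 0.0117
grip_force: 19.9
```

Emit:
hand_motion(segments={"ticks": [[0, 0, 0.001, 0], [0, 0, 0.001, 0], [0, 0, 0, 0]]})

```text
time: 10.57
position: [0.4267, -0.0819, 0.0343]
tool_rot: [-0.0, 1.0, -0.0, 0.0]
ft_force: [-0.8, 0.6, -0.2]
grip_width: 0.0118
grip_force: 19.9
```

Emit:
hand_motion(segments={"ticks": [[0, 0, 0, 0], [0, 0, 0, 0], [0, 0, 0, 0], [0, 0, 0, 0], [0, 0, 0, 0], [0, 0, 0, 0], [0, 0, 0, 0], [0, 0, 0, 0]]}, jaw=0.05)

```text
time: 11.23
position: [0.4267, -0.082, 0.0343]
tool_rot: [-0.0, 1.0, -0.0, 0.0]
ft_force: [-1.0, -0.1, -0.4]
grip_width: 0.049
grip_force: 0.0
```

Emit:
hand_motion(segments={"ticks": [[0, 0, -0.01, 0], [0, 0, -0.02, 0], [0, 0, -0.03, 0], [0, 0, -0.04, 0], [0, 0, -0.04, 0], [0, 0, -0.04, 0], [0, 0, -0.04, 0], [0, 0, -0.04, 0], [0, 0, -0.02, 0], [0, 0, 0, 0]]}, jaw=0.06)

```text
time: 12.07
position: [0.4291, -0.0831, 0.3193]
tool_rot: [-0.0, 1.0, -0.003, 0.005]
ft_force: [0.4, -0.8, -0.4]
grip_width: 0.0603
grip_force: 0.0
```

```bash
python3 - <<'E'
from h import *
np.set_printoptions(precision=4,suppress=True)
T,S=robot.camera("top"),robot.camera("scene")
cv2.imwrite("pics/c.png",np.hstack([cv2.resize(T["img"][130:280,150:350],(400,300)),cv2.resize(S["img"][150:300,130:330],(400,300))])[:,:,::-1])
ax=np.array([.4755,.120])
for n,c,bx in(("t",T,(175,170,250,245)),("s",S,(160,180,280,290))):
    for a,ct,m in blobs(c,(108,120,40),(125,255,255),bx,8)[:2]:
        r=cv2.minAreaRect(cv2.findNonZero(m));P=np.array([on(c,p,.178)[:2] for p in cv2.boxPoints(r)])
        print(n,"blue",a,ct,P.tolist())
    h=c["img"].astype(int);m=((h[...,0]>1.8*h[...,1])&(h[...,0]>1.8*h[...,2])&(h[...,0]>90)).astype(np.uint8)
    k=np.zeros_like(m);x0,y0,x1,y1=bx;k[y0:y1,x0:x1]=m[y0:y1,x0:x1]
    n_,l,s,cc=cv2.connectedComponentsWithStats(k);j=1+np.argmax(s[1:,4]);p=cv2.findNonZero((l==j).astype(np.uint8))
    e=cv2.minEnclosingCircle(p);b=cv2.boundingRect(p);q=on(c,e[0],.045)[:2];print("red",e,b,[ (z,on(c,e[0],z)[:2]) for z in(.06,.078)])
E
```

```text
t blue 9 [212.  179.9] [[0.49937803842038136, 0.11750264680225707], [0.5013959604105961, 0.11210371212719292], [0.4892987013616825, 0.10744077698413639], [0.48729331059066594, 0.11281996600467058]]
t blue 8 [205.8 184.9] [[0.4724615472060715, 0.12732029235669398], [0.4867883937948233, 0.12209472335961415], [0.4858701231289215, 0.11989757903028737], [0.4715527248984155, 0.12513039212604934]]
red ((205.0, 215.0), 8.24631118774414) (203, 207, 8, 17) [(0.06, array([0.4294, 0.1313])), (0.078, array([0.4267, 0.1285]))]
s blue 338 [207.3 205.6] [[0.5005976034618973, 0.13275540257318136], [0.4989494399984409, 0.10729101793418858], [0.4297809226038425, 0.10693075967377132], [0.43131258238314474, 0.13110548812630007]]
red ((199.11538696289062, 256.9615478515625), 14.43880844116211) (185, 253, 29, 17) [(0.06, array([0.4256, 0.1468])), (0.078, array([0.4158, 0.1444]))]
```

View pics/c.png

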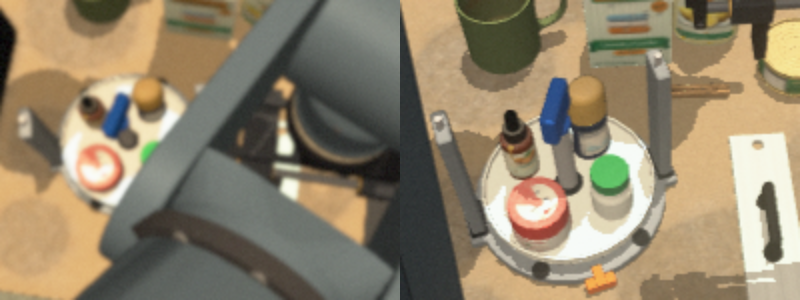

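Both crops show the cover flat at the right, the four containers upright and the blue knob pointing roughly along x. For a clean view of the knob I'll put the wrist camera over the axis.

```bash
python3 - <<'E'
from h import *
o=robot.get_obs();c=robot.camera("wrist");M=R.from_quat(o["tool_rot"]).as_matrix()
C=R.from_quat(c["attitude"]).as_matrix()
print(M.T@(np.array(c["xyz"])-o["position"]),"optical axis in tool",M.T@C[:,2],o["position"],c["xyz"],c["fx"])
E
```

```text
[ 0.06696459 -0.0003199  -0.14266039] optical axis in tool [-2.51160564e-01  4.04723763e-04  9.67945354e-01] [ 0.42646178 -0.08185203  0.31466859] [ 0.35930286 -0.08209595  0.45723775] 297.3186396354542
```

Emit:
hand_motion(segments={"ticks": [[-0.012, 0.02, 0, 0], [-0.016, 0.028, 0, 0], [-0.016, 0.028, 0, 0], [-0.016, 0.028, 0, 0], [-0.016, 0.028, 0, 0], [-0.016, 0.028, 0, 0], [-0.016, 0.028, 0, 0], [-0.008, 0.014, 0, 0], [0, 0, 0, 0], [0, 0, 0, 0]]}, jaw=0.06)

```text
time: 13.05
position: [0.5414, 0.1205, 0.3115]
tool_rot: [-0.001, 1.0, -0.0, -0.003]
ft_force: [1.2, -0.3, -0.1]
grip_width: 0.0599
grip_force: 0.0
```

```bash
python3 - <<'E'
from h import *
np.set_printoptions(precision=4,suppress=True)
c=robot.camera("wrist");print(c["xyz"]);v=c["img"].astype(int)
ax=np.array([.4755,.120])
def big(m):
    n,l,s,ct=cv2.connectedComponentsWithStats(m.astype(np.uint8));j=1+np.argmax(s[1:,4]);p=cv2.findNonZero((l==j).astype(np.uint8));print("area",s[j],ct[j]);return p
p=big((v[...,2]>1.4*v[...,0])&(v[...,2]>1.25*v[...,1])&(v[...,2]>60))
P=np.array([fon(c,q[0],.178)[:2] for q in p],np.float32)
r=cv2.minAreaRect(P);print("knob",r);B=cv2.boxPoints(r);e=[B[1]-B[0],B[2]-B[1]];e=max(e,key=np.linalg.norm);print("long",np.arctan2(e[1],e[0]))
m=(v[...,0]>1.7*v[...,1])&(v[...,0]>1.7*v[...,2])&(v[...,0]>90)
p=big(m);E=cv2.minEnclosingCircle(p);print("red",E)
for z in(.07,.078):
    q=fon(c,E[0],z)[:2];d=q-ax;print(q,np.linalg.norm(d),np.arctan2(d[1],d[0]))
print([on_ for on_ in [fon(c,(E[0][0]+E[1],E[0][1]),.078)-fon(c,(E[0][0]-E[1],E[0][1]),.078)]])
cv2.imwrite("pics/d.png",c["img"][:,:,::-1])
E
```

```text
[0.4753 0.1201 0.4546]
area [240  98  21  49 479] [249.8747 122.762 ]
knob ((0.4790108799934387, 0.12080264091491699), (0.010855650529265404, 0.0452444814145565), 76.55844116210938)
long -0.23459938Traceback (most recent call last):
  File "<stdin>", line 11, in <module>
  File "<stdin>", line 6, in big
    return _wrapfunc(a, 'argmax', axis=axis, out=out, **kwds)
    return bound(*args, **kwds)
ValueError: attempt to get argmax of an empty sequence
```

```bash
cat >> h.py <<'E'
def redpot(c,bx,f,ax=(.4765,.1203),yaw=.286):
    h=cv2.cvtColor(c["img"],cv2.COLOR_RGB2HSV);m=(((h[...,0]<7)|(h[...,0]>172))&(h[...,1]>105)&(h[...,2]>80)).astype(np.uint8)
    k=np.zeros_like(m);x0,y0,x1,y1=bx;k[y0:y1,x0:x1]=m[y0:y1,x0:x1]
    k=cv2.morphologyEx(k,cv2.MORPH_CLOSE,np.ones((5,5)))
    n,l,s,ct=cv2.connectedComponentsWithStats(k)
    if n<2: return None
    j=1+np.argmax(s[1:,4]);H=cv2.convexHull(cv2.findNonZero((l==j).astype(np.uint8)))
    P=np.array([f(c,q[0],.078)[:2] for q in H],np.float32);(x,y),r=cv2.minEnclosingCircle(P)
    d=np.array([x,y])-ax;e=np.array([[np.cos(yaw),np.sin(yaw)],[-np.sin(yaw),np.cos(yaw)]])@d
    return dict(px=s[j].tolist(),xy=(x,y),r=r,R=np.linalg.norm(d),stand=e,turn=(np.pi+yaw-np.arctan2(d[1],d[0])+np.pi)%(2*np.pi)-np.pi)
E
python3 - <<'E'
from h import *
np.set_printoptions(precision=4,suppress=True)
print(redpot(robot.camera("wrist"),(130,10,380,200),fon))
print(redpot(robot.camera("scene"),(170,225,225,290),on))
print(redpot(robot.camera("top"),(170,195,245,245),on))
E
```

```text
{'px': [280, 92, 10, 10, 27], 'xy': (0.4458681046962738, 0.16296309232711792), 'r': 0.007130776531994343, 'R': np.float64(0.052520971590504964), 'stand': array([-0.0174,  0.0496]), 'turn': np.float64(1.2340948697689207)}
{'px': [184, 239, 30, 31, 545], 'xy': (0.42330315709114075, 0.14578062295913696), 'r': 0.033837493509054184, 'R': np.float64(0.058984457629578525), 'stand': array([-0.0438,  0.0395]), 'turn': np.float64(0.7326967495955805)}
{'px': [193, 207, 18, 18, 77], 'xy': (0.42619621753692627, 0.14101305603981018), 'r': 0.02542312815785408, 'R': np.float64(0.05440129796797645), 'stand': array([-0.0424,  0.0341]), 'turn': np.float64(0.6766025198372825)}
```

Emit:
hand_motion(segments={"ticks": [[0.014, 0, 0, 0], [0.025, 0, 0, 0], [0.025, 0, 0, 0], [0, 0, 0, 0.08], [0, 0, 0, 0.08], [0, 0, 0, 0.075], [0, 0, 0.02, 0], [0, 0, 0.03, 0], [0, 0, 0.03, 0], [0, 0, 0.01, 0], [0, 0, 0, 0]]}, jaw=0.06)

```text
time: 14.17
position: [0.4761, 0.119, 0.2218]
tool_rot: [0.118, 0.993, -0.001, -0.003]
ft_force: [-0.6, 0.1, 0.7]
grip_width: 0.0599
grip_force: 0.0
```

```bash
python3 - <<'E'
from h import *
o=robot.get_obs();M=R.from_quat(o["tool_rot"]).as_matrix();print(o["position"],np.arctan2(M[1,1],M[0,1]),M.T@(np.array([.4770,.1205,.161])-o["position"]))
E
```

```text
[0.47610558 0.11898225 0.22175875] 1.334263881930236 [-0.00091386  0.0017978   0.06075082]
```

Emit:
hand_motion(segments={"ticks": [[0, 0.001, 0.015, 0], [0, 0, 0.02, 0], [0, 0, 0.015, 0], [0, 0, 0.007, 0], [0, 0, 0.003, 0], [0, 0, 0, 0]]}, jaw=0.06)

```text
time: 14.67
position: [0.4792, 0.1207, 0.1646]
tool_rot: [0.117, 0.993, 0.0, 0.0]
ft_force: [0.5, 0.1, 0.1]
grip_width: 0.06
grip_force: 0.0
```

Emit:
hand_motion(segments={"ticks": [[0, 0, 0, 0], [0, 0, 0, 0], [0, 0, 0, 0], [0, 0, 0, 0], [0, 0, 0, 0], [0, 0, 0, 0], [0, 0, 0, 0], [0, 0, 0, 0], [0, 0, 0, 0], [0, 0, 0, 0], [0, 0, 0, 0]]}, jaw=0, grip_force=15)

```text
time: 15.58
position: [0.4788, 0.1207, 0.1643]
tool_rot: [0.117, 0.993, -0.0, -0.0]
ft_force: [0.1, -2.8, 2.0]
grip_width: 0.0159
grip_force: 15.0
```

Emit:
hand_motion(segments={"ticks": [[0, 0, 0, -0.01], [0, 0, 0, -0.02], [0, 0, 0, -0.03], [0, 0, 0, -0.04], [0, 0, 0, -0.05], [0, 0, 0, -0.05], [0, 0, 0, -0.05], [0, 0, 0, -0.05], [0, 0, 0, -0.05], [0, 0, 0, -0.05], [0, 0, 0, -0.05], [0, 0, 0, -0.05], [0, 0, 0, -0.05], [0, 0, 0, -0.04], [0, 0, 0, -0.03], [0, 0, 0, -0.02], [0, 0, 0, -0.01], [0, 0, 0, -0.01], [0, 0, 0, 0], [0, 0, 0, 0]]})

```text
time: 17.25
position: [0.4787, 0.1214, 0.1643]
tool_rot: [-0.211, 0.977, 0.0, -0.0]
ft_force: [-1.4, 2.2, 2.4]
grip_width: 0.016
grip_force: 15.0
```

```bash
python3 - <<'E'
from h import *
np.set_printoptions(precision=4,suppress=True)
o=robot.get_obs();M=R.from_quat(o["tool_rot"]).as_matrix();print(np.arctan2(M[1,1],M[0,1]),o["moment"])
S=robot.camera("scene");print(redpot(S,(170,225,250,295),on));T=robot.camera("top");print(redpot(T,(170,195,245,245),on));print(on(S,(229.6,289.8),.028))
W=robot.camera("wrist");print(redpot(W,(120,5,400,235),fon))
cv2.imwrite("pics/e.png",np.hstack([cv2.resize(S["img"][190:310,150:310],(400,300)),cv2.resize(T["img"][190:250,170:250],(400,300))])[:,:,::-1])
E
```

```text
1.9958816060420397 [0.2737 0.2349 0.0057]
{'px': [202, 240, 30, 32, 547], 'xy': (0.4177461266517639, 0.11267958581447601), 'r': 0.03397541865706444, 'R': np.float64(0.05924599856344308), 'stand': array([-0.0585,  0.0093]), 'turn': np.float64(0.15701940533234904)}
{'px': [205, 212, 18, 18, 60], 'xy': (0.41952404379844666, 0.10649754852056503), 'r': 0.024755997583270073, 'R': np.float64(0.05862394776815597), 'stand': array([-0.0586,  0.0028]), 'turn': np.float64(0.04832821726928849)}
[0.3685 0.0909 0.028 ]
{'px': [233, 124, 13, 33, 202], 'xy': (0.4377318024635315, 0.09282524138689041), 'r': 0.012662147171795368, 'R': np.float64(0.04751668655404416), 'stand': array([-0.0449, -0.0154]), 'turn': np.float64(-0.3305365415165227)}
```

View pics/e.png

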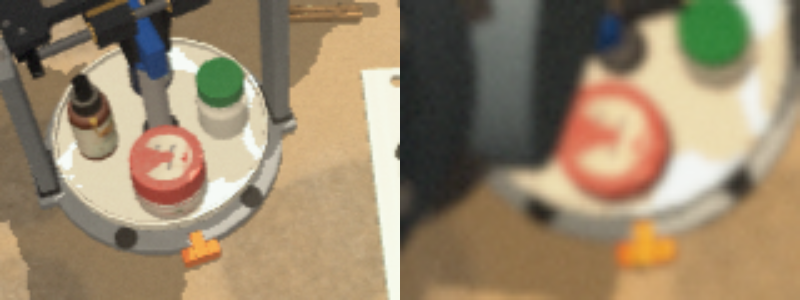

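The scene view shows the lid top near (217,252) and the pointer at (230,290). The top view shows the lid at (213,217), so the pot is nearly in line and all the containers in view are upright. I'll work out the rest using each view's own axis.

```bash
python3 - <<'E'
from h import *
np.set_printoptions(precision=4,suppress=True)
y=.286;E=np.array([[np.cos(y),np.sin(y)],[-np.sin(y),np.cos(y)]])
for n,ps,ax in(("top",[(213,217.4)],(.4768,.1183)),("scene",[(217,252),(217,250),(217,254)],(.4736,.1198))):
    c=robot.camera(n)
    for p in ps: 
        q=on(c,p,.078)[:2];print(n,q,E@(q-ax))
    o=blobs(c,(5,170,140),(18,255,255),(150,220,270,310))[0][1];print(" ptr",o,E@(on(c,o,.025)[:2]-ax))
E
```

```text
top [0.4238 0.1077] [-0.0539  0.0048]
 ptr [218.7 240. ] [-0.1056  0.0011]
scene [0.4243 0.1107] [-0.0498  0.0051]
scene [0.4287 0.1107] [-0.0457  0.0039]
scene [0.4201 0.1107] [-0.054   0.0063]
 ptr [229.5 289.9] [-0.1078  0.002 ]
```

Emit:
hand_motion(segments={"ticks": [[0, 0, 0, -0.01], [0, 0, 0, -0.02], [0, 0, 0, -0.02], [0, 0, 0, -0.02], [0, 0, 0, -0.01], [0, 0, 0, 0], [0, 0, 0, 0], [0, 0, 0, 0], [0, 0, 0, 0], [0, 0, 0, 0], [0, 0, 0, 0]]})

```text
time: 18.42
position: [0.4787, 0.1214, 0.1643]
tool_rot: [-0.25, 0.968, 0.0, -0.0]
ft_force: [-1.0, 4.3, 3.9]
grip_width: 0.016
grip_force: 15.0
```

```bash
python3 - <<'E'
from h import *
np.set_printoptions(precision=4,suppress=True)
y=.286;E=np.array([[np.cos(y),np.sin(y)],[-np.sin(y),np.cos(y)]])
S=robot.camera("scene");r=redpot(S,(170,225,250,295),on,ax=(.4736,.1198));print(r)
b=r["px"];p=(b[0]+(b[2]-1)/2,252);print(p,E@(on(S,p,.078)[:2]-(.4736,.1198)))
for a,ct,m in blobs(S,(0,0,170),(180,60,255),(290,150,400,300),100)[:1]:
    Q=[on(S,q,.006)[:2] for q in cv2.boxPoints(cv2.minAreaRect(cv2.findNonZero(m)))];print("cover",a,ct,np.array(Q))
E
```

```text
{'px': [204, 240, 30, 31, 527], 'xy': (0.4182279109954834, 0.10896648466587067), 'r': 0.03373462334275246, 'R': np.float64(0.056421922115600834), 'stand': array([-0.0562,  0.0052]), 'turn': np.float64(0.09279119921319534)}
(218.5, 252) [-0.0508  0.0024]
cover 2177 [313.5 259. ] [[ 0.5385 -0.0505]
 [ 0.544  -0.1202]
 [ 0.3469 -0.1118]
 [ 0.343  -0.0505]]
```

Emit:
hand_motion(segments={"ticks": [[0, 0, 0, -0.01], [0, 0, 0, -0.02], [0, 0, 0, -0.01], [0, 0, 0, 0], [0, 0, 0, 0], [0, 0, 0, 0], [0, 0, 0, 0], [0, 0, 0, 0], [0, 0, 0, 0]]})

```text
time: 19.22
position: [0.4786, 0.1215, 0.1643]
tool_rot: [-0.27, 0.963, 0.0, -0.0]
ft_force: [-2.2, 5.1, 3.9]
grip_width: 0.016
grip_force: 15.0
```

```bash
python3 -c "
from rig import robot
print(robot.hand_in())"
```

```text
the job is handed in; nothing more can be done
None
```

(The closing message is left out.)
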